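# Pin the compost caddy's lid and hold the pin for the clip

### The arm

A 6-joint arm with a two-finger parallel gripper is mounted at the origin on the work surface. World frame = base frame: x ahead of the robot, y to its left, z up, the work surface at z = 0. Lengths are in m, angles in degrees, forces in N, time in s.
With the tool pointing down it reaches from about 0.4 to 0.825 m from the base axis. Payload 7 kg.
Tool frame: the origin (TCP) lies on the centre line of the jaws, within the pads' length; the fingertips stand 19 mm ahead of it and the grasp point (between the pads) is the TCP (r.tip_extent is the distance from the TCP to the fingertips, in m); z points along the fingers, y is the line along which they close (so a half turn about z gives the same grasp; the last joint's range is limited). The gripper opens to 88 mm and grips with 3 to 60 N. Pads are 19 mm wide; open, the fingers measure 130 mm over their backs; the gripper's body (78 mm by 193 mm) begins 47 mm behind the grasp point.
Start: joints at [-48.925, 20.546, 0.682, 0, -70.136, -16.507], TCP at [0.281, -0.614, 0.246] pointing down, gripper open.
Joint ranges: [-176.03, 176.03], [-82.01, 121.73], [-58.28, 71.71], [-173.87, 95.51], [-174.79, -0.11], [-173.66, 173.66]. Speed limits (degrees/s): [136.94, 136.94, 172.46, 180, 180, 180].

### API

Orientations are given as [roll, pitch, yaw] about the fixed x, y, z axes, in that order (R = Rz(yaw) Ry(pitch) Rx(roll)).
In Python, from plant import r gives the robot as it stands. The module is installed in compiled form; this text tells all that it offers.
- The arm moves only by the tool jog_arm, never from a script. Its argument "deltas" is a list that holds one entry, the list of rows, each a list of 5 numbers: the opening, from -1 (shut) to 1 (fully open), then the shift along the world's x, y, z in cm, then the turn about the world's z in rad. In form: [[[claw, dx, dy, dz, turn], ...]]. A call has 1 to 8 rows; each row shifts and turns the commanded pose from where the row before left it; what a row does not reach is not made up. A row lasts 1/8 s, in which the tool goes at most 62.5 mm and 10.7 degrees, less where a joint would pass 70% of its speed; a pose out of reach is approached as far as the arm can. A call with a gripper value outside its range is refused whole. The fingers move at their own pace and stop on an object; "force" is the grip in N (left out, the last holds). Time passes only in rows, so rows that do not move let the fingers close. It gives the time, the measured TCP pose, the force, the opening and the grip force at its end, in the units of the state.
- r.get_state(): the state, without advancing time (a new reading comes with each control period).
- r.capture(name): name is "scene" or "side" or "wrist"; returns the picture (384x512x3 uint8, blue, green, red); there is no depth.
- r.camera_info(name): a dict with "fx", "fy", "cx", "cy" (pixels), "view" (4x4, takes a point from world to camera coordinates). Camera axes: x right, y up, looking along -z (the intrinsics and any distortion apply to the point x, -y, -z); pixel columns grow to the right and rows downward; lengths in m; the calibration is good to about 2 mm. A picture is of the moment at which its call begins: read the wrist's pose just before it. camera_info takes no time and is no camera call; for the wrist camera it gives the pose at the moment of the call.
- r.close_job(): hands the job in; it is judged then, once.
The state is a dict: "time_s": time; "joints": joint angles; "qd": joint speeds; "joint_torque": joint torques, N m; "tcp_pos": TCP position; "eef_rot": TCP orientation; "contact_force": force on the tool from outside, world axes, zero at the start; "moment": the same for the moment, N m; "gripper_width": finger opening in m; "gripper_force": force on a finger pad.
Only numpy, scipy, OpenCV 4.12 (cv2) and the standard library are available. Lean on these libraries where they do the work, as an engineer would, in place of code of your own. Each camera call takes 0.05 s, during which the arm holds its last target. There are 200 camera calls.

### The job

The compost caddy's washed lid is back on, shut, with its two hinge knuckles lined up between the hinge lugs on the caddy's far side. Pick up the hinge pin lying on the bar (not the teaspoon) and thread it from the right, tip first, through the right-hand lug, the lid's knuckles and then the left-hand lug, until its thumb tab comes up to the right-hand lug and the clip groove near the tip stands clear beyond the left-hand one. Finish while still holding the pin still there, without letting go, so that I can snap the clip on; leave the lid shut, do not shove the caddy along, and leave everything else on the bar where it stands.

Things in the scene. Friction and masses are not known exactly. Their poses are not given: they have to be found in the camera images.
- pin: Plain steel hinge pin, 210 mm long, 90 g, lying flat, tip pointing to the robot's left (+y) within 17 degrees; it and the teaspoon share two places on the right. Shank 10 mm thick, 174 mm long; flat thumb tab 36 long, 24 wide, 10 thick in line with it, so the axis lies 5 mm above the bar. Origin: mid-length, underside; x from tab to tip, y across the tab, z up.
- pin_tip (a point): Centre of the pin's tip, on its axis, 105 mm from the pin's origin along x. The last 10 mm of the shank taper to 5 mm across; a clip groove (dark ring) lies 12 to 14 mm behind the tip.
- pin_shoulder (a point): On the pin's axis where the shank meets the tab's front edge, 174 mm behind the tip (pin x -69 mm). This edge is the shoulder that comes up to the right-hand lug.
- pin_grip (a point): Middle of the tab on the pin's axis, 20 mm behind the shoulder; the tab ends 16 mm farther back. Hold the pin here, by the tab's two side faces (24 mm apart, 10 mm high); held by the shank it could not go home.
- caddy: Steel compost caddy, box 170 (x) by 140 (y) by 185 mm high, about 2.6 kg, standing loose. Origin: centre of underside; -x its front (towards the robot, wire handle hanging down), +x its back with the hinge, +y left, -y right, z up; turned at most 23 degrees. Hinge axis along y at x 99, z 190 mm. Beside the right-hand lug (y below -75 mm) the space at that height is free.
- lug_right (a point): Centre of the bore at the outer face of the right-hand hinge lug (caddy x 99, y -75, z 190 mm): where the pin enters. Axes as the caddy's. The lug is a barrel 22 mm outside, 10 mm long (y -75 to -65), straight bore 13.5 mm along y.
- lug_left (a point): Centre of the bore at the outer face of the left-hand hinge lug (caddy x 99, y +75, z 190 mm), same barrel (y 65 to 75): where the tip comes out. Axes as the caddy's. When home the tip stands 24 mm beyond this point.
- lid: The caddy's loose steel lid, 0.3 kg, shut on the rim: plate 172 by 146 by 6 mm, bridge handle 30 mm high near its front, skirt with 1.5 mm play. Origin: underside of the plate, 185 mm above the caddy's origin; axes as the caddy's. Two knuckles at its back edge between the lugs and in line with them (y -63 to -43 and 43 to 63 mm): tubes 21 mm outside, bore 15 mm.
- spoon: Steel teaspoon, 159 mm long, lying flat in the other of the two places; not to be used. Origin near mid-length, x towards its bowl.
- colander: Blue plastic colander, 236 mm across the rim, 96 mm high, 278 mm over its two handles; origin under its centre. Leave it.
- cookie_jar: Glass cookie jar with a steel twist cap, 128 mm across, 187 mm high; origin under its centre. Leave it.
- spoon_rest: White ceramic spoon rest, a dish 110 mm across with a handle at its -x, 21 mm high; origin under the dish. Leave it.
- salt: Aluminium salt shaker, 42 mm across, 87 mm high; origin under its centre. Leave it.
- pepper: Aluminium pepper shaker, 42 mm across, 87 mm high; origin under its centre. Leave it.
- mug: White mug, 82 mm across, 95 mm high, handle at its +y; origin under its centre. Leave it.
Mind the look-alikes: they are no part of the job. What is shaped like the pin but blue or purple is not meant.

How it is judged (in metres and radians):
On the way, in this order (a step that is already met when the one before it is completed fails the run):
1. the pin's tip has come through the right-hand lug, the pin in line with the hinge (y of pin_tip in the frame of lug_right between 0.012 and 0.14 m and x of pin_tip in the frame of lug_right between -0.005 and 0.005 m and z of pin_tip in the frame of lug_right between -0.005 and 0.005 m and angle between the x axis of pin and the y axis of caddy, either way round below 0.06 rad), for 0.1 s.
2. the pin's tip has come out of the left-hand lug, the pin in line with the hinge (y of pin_tip in the frame of lug_left above 0.003 m and x of pin_tip in the frame of lug_left between -0.005 and 0.005 m and z of pin_tip in the frame of lug_left between -0.005 and 0.005 m and angle between the x axis of pin and the y axis of caddy, either way round below 0.06 rad), for 0.1 s.
At the end, for the whole second after the job is handed in: The pin lies on the hinge axis (5 mm, 0.06 rad) through both lugs, shoulder within 8 mm of the right lug, tip 16 mm or more beyond the left; the fingers still grip it (over 2 N), still; caddy upright, lid shut in place (5 mm, 0.04 rad) (y of pin_tip in the frame of lug_left above 0.016 m and x of pin_tip in the frame of lug_left between -0.005 and 0.005 m and z of pin_tip in the frame of lug_left between -0.005 and 0.005 m and angle between the x axis of pin and the y axis of caddy, either way round below 0.06 rad and y of pin_shoulder in the frame of lug_right between -0.008 and 0.003 m and x of pin_shoulder in the frame of lug_right between -0.005 and 0.005 m and z of pin_shoulder in the frame of lug_right between -0.005 and 0.005 m and contact force between the fingers and pin above 2 N and height (world z) of pin above 0.17 m and linear speed of pin below 0.02 m/s and angle between caddy's own z axis and vertical below 0.03 rad and x of lid in the frame of caddy between -0.005 and 0.005 m and y of lid in the frame of caddy between -0.005 and 0.005 m and z of lid in the frame of caddy between 0.181 and 0.189 m and angle between the z axis of lid and the z axis of caddy, either way round below 0.04 rad); the arm keeps its last pose, push and grip.
It fails at once if the caddy was shoved more than 25 mm (distance of caddy from where it was at the start of the episode above 0.025 m).
It fails at once if the lid was lifted or tipped off the caddy (angle between the z axis of lid and the z axis of caddy, either way round above 0.15 rad or distance between lid and caddy above 0.21 m).
It fails at once if something else on the bar was moved more than 30 mm (distance of any of spoon, colander, cookie_jar, spoon_rest, salt, pepper, mug from where it was at the start of the episode above 0.03 m).
It also fails if it takes over 56 s, if anything falls off the work surface, if the arm or the gripper's body presses on something with over 40 N, if the wrist force passes 120 N, or if a joint passes its speed limit or range.

## Working session

There is one attempt and no reset: what is moved stays moved. The work goes in short steps, Python scripts to look and compute and a tool call to move; the robot and the scene stay as the last step left them, time stands still between calls to the robot, and variables do not carry over. Pictures are saved under pics/ and viewed, at most 10 in all, crops included, and the job is handed in when it is done.

Besides the shell and the picture viewer there is one more tool, called after "Emit:" in YAML: its name, and indented under it one key for each argument. jog_arm: Moves the arm, as the interface text tells. Its arguments: {"type":"object","properties":{"deltas":{"type":"array"},"force":{"type":"number"}},"required":["deltas"]}

```bash
mkdir -p pics; ls; python3 - <<'E'
from plant import r
import cv2,numpy as np
np.set_printoptions(precision=4,suppress=True)
print(r.get_state())
ims=[]
for n in("scene","side","wrist"):
    im=r.capture(n);cv2.imwrite(f"pics/{n}0.png",im);i=r.camera_info(n);print(n,{k:v for k,v in i.items() if k!='view'});print(np.array(i['view']))
a=cv2.imread("pics/scene0.png");cv2.imwrite("pics/scene0b.png",cv2.resize(a,(800,600),interpolation=cv2.INTER_CUBIC))
a=cv2.imread("pics/side0.png");cv2.imwrite("pics/side0b.png",cv2.resize(a,(800,600),interpolation=cv2.INTER_CUBIC))
E
```

```text
pics
{'time_s': 0.0, 'joints': array([-48.9255,  20.5911,   0.6332,  -0.02  , -70.1348, -16.506 ]), 'qd': array([ 0.0076, -0.0486, -0.0379, -0.0139, -0.0385,  0.0393]), 'joint_torque': array([  0.0024, -58.2714,  29.3053,   6.9974,   0.0068,  -0.0002]), 'tcp_pos': array([ 0.2804, -0.6135,  0.2446]), 'eef_rot': array([ 179.9058,   -0.0083, -155.4384]), 'contact_force': array([-0.4731, -1.226 , -0.4041]), 'moment': array([0.0469, 0.0146, 0.0363]), 'gripper_force': 0.0, 'gripper_width': 0.087587020773787}
scene {'fx': 498.40240819231946, 'fy': 498.40240819231946, 'cx': 248.28972080592786, 'cy': 188.4380925865119}
[[ 0.6167  0.7872 -0.0055 -0.2908]
 [-0.5462  0.4329  0.7171  0.2661]
 [ 0.5669 -0.4392  0.6969 -2.3292]
 [ 0.      0.      0.      1.    ]]
side {'fx': 363.00729417730446, 'fy': 363.00729417730446, 'cx': 258.35900902998776, 'cy': 194.91416738847786}
[[ 0.7846 -0.6197 -0.0192 -0.5266]
 [ 0.3812  0.4578  0.8032 -0.2735]
 [-0.489  -0.6375  0.5954 -1.3671]
 [ 0.      0.      0.      1.    ]]
wrist {'fx': 309.4922196558399, 'fy': 309.4922196558399, 'cx': 257.1723506136934, 'cy': 192.53274854398165}
[[-0.4154  0.9096  0.0011  0.6746]
 [-0.8697 -0.3968 -0.2934  0.0372]
 [-0.2664 -0.1229  0.956  -0.391 ]
 [ 0.      0.      0.      1.    ]]
```

View pics/scene0b.png

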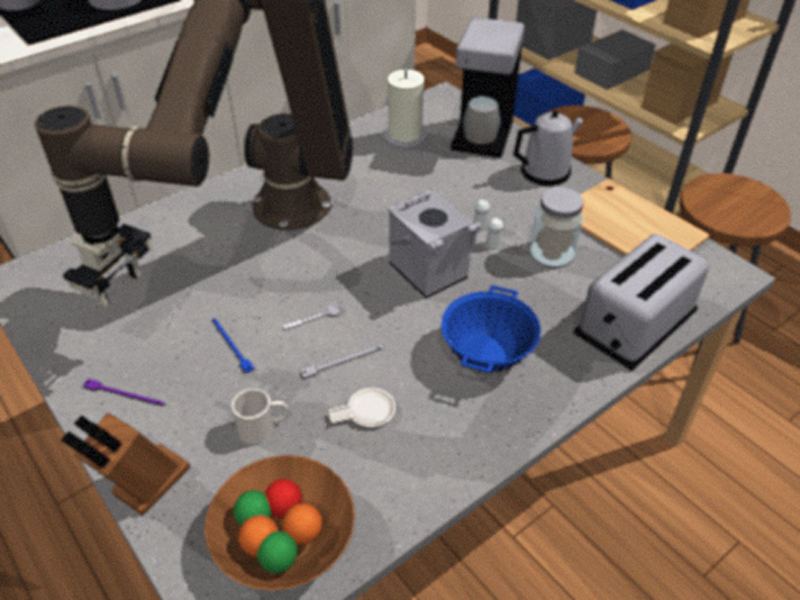

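View pics/side0b.png

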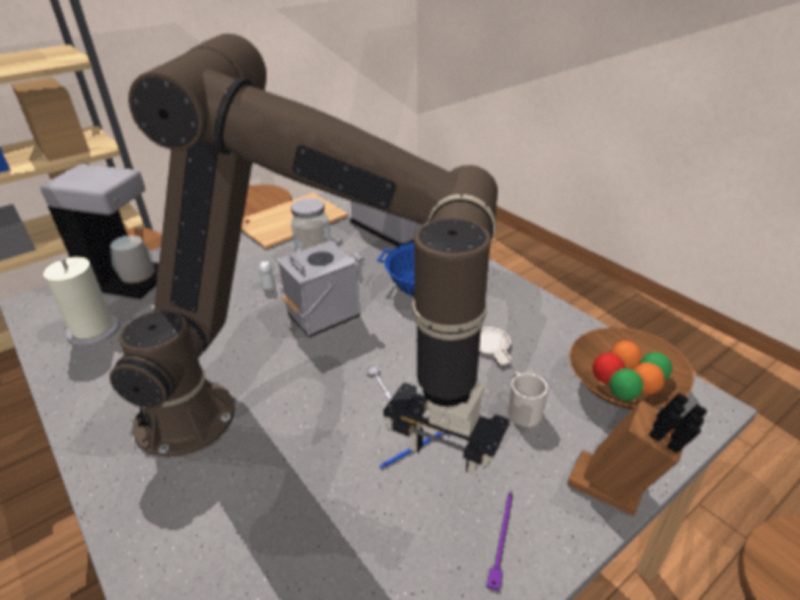

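View pics/wrist0.png

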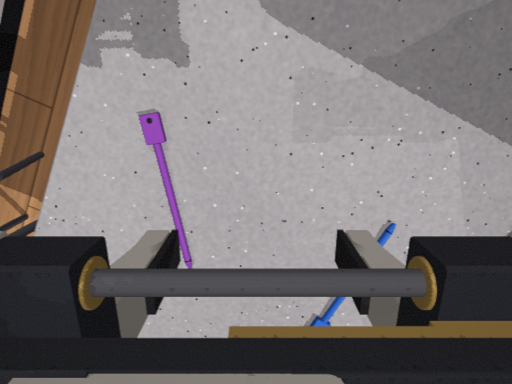

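The scene view (800 px wide) shows several pin-shaped or similar things:
- purple pin at (90,384)-(163,402)
- blue pin at (248,366)-(215,322)
- steel piece with a flat tab at (308,371) and its tip at (382,348)
- steel teaspoon with its bowl at (335,311)

The third fits: plain steel, rectangular tab, tip towards +y. I'll confirm it in an enlarged crop and locate the caddy as well.

```bash
cat > h.py <<'E'
from plant import r
import cv2,numpy as np
np.set_printoptions(precision=4,suppress=True)
def P(n,info=None):
    i=info or r.camera_info(n); V=np.array(i['view']); return i,V
def unproj(n,px,z,info=None):
    i,V=P(n,info); out=[]
    for u,v in np.atleast_2d(px):
        d=np.array([(u-i['cx'])/i['fx'],-(v-i['cy'])/i['fy'],-1.])
        R=V[:3,:3];c=-R.T@V[:3,3];w=R.T@d;out.append(c+w*(z-c[2])/w[2])
    return np.array(out)
def proj(n,X,info=None):
    i,V=P(n,info);c=np.atleast_2d(X)@V[:3,:3].T+V[:3,3]
    return np.c_[i['cx']+i['fx']*c[:,0]/-c[:,2],i['cy']+i['fy']*c[:,1]/c[:,2]]
E
python3 - <<'E'
from h import *
s=1.5625
print(unproj("scene",np.array([[308,371],[382,348]])/s,.005))
print(unproj("scene",np.array([[285,326],[338,311]])/s,.003))
print("rim",unproj("scene",np.array([[389,204],[428,251],[474,224],[428,193]])/s,.188))
print("base",unproj("scene",np.array([[391,263],[431,291],[468,272]])/s,0))
im=cv2.imread("pics/scene0.png")
a=im[180:250,170:260];b=im[115:195,240:330]
a=cv2.resize(a,(400,311),interpolation=3);b=cv2.resize(b,(400,356),interpolation=3)
o=np.zeros((356,800,3),np.uint8);o[:311,:400]=a;o[:,400:]=b;cv2.imwrite("pics/crop1.png",o)
E
```

```text
[[ 0.5732 -0.322   0.005 ]
 [ 0.6246 -0.1384  0.005 ]]
[[ 0.4121 -0.284   0.003 ]
 [ 0.4519 -0.148   0.003 ]]
rim [[0.3702 0.0842 0.188 ]
 [0.5754 0.0435 0.188 ]
 [0.5683 0.2013 0.188 ]
 [0.397  0.1942 0.188 ]]
base [[0.3887 0.0756 0.    ]
 [0.5417 0.0898 0.    ]
 [0.5474 0.2167 0.    ]]
```

View pics/crop1.png

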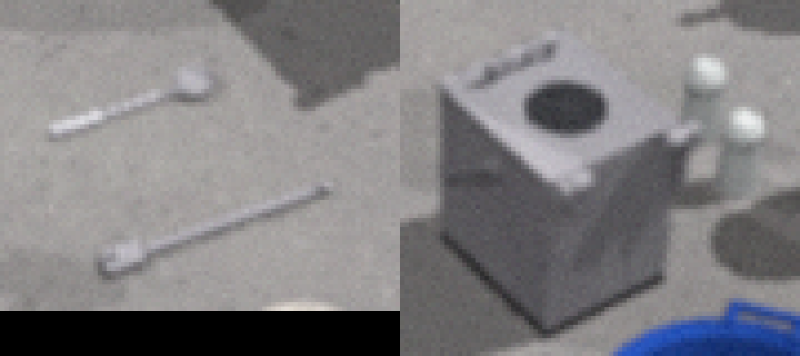

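The lower piece is the pin: square tab at crop (120,258), dark groove near the tip at (322,190). The upper one has a spoon bowl, so it is the teaspoon.

```bash
python3 - <<'E'
from h import *
i,V=P("wrist");R=V[:3,:3];c=-R.T@V[:3,3];s=r.get_state();y=np.radians(s['eef_rot'][2])
T=np.array([[np.cos(y),np.sin(y),0],[np.sin(y),-np.cos(y),0],[0,0,-1]])
print("cam in tool",T.T@(c-s['tcp_pos']),"look in tool",T.T@(-R[2]), "camx",T.T@R[0])
q=1.5625
print("mug base",unproj("scene",np.array([[253,440]])/q,0),"mug rim",unproj("scene",np.array([[250,402]])/q,.095))
print("salt/pepper",unproj("scene",np.array([[483,207],[495,225]])/q,.085))
print("jar",unproj("scene",np.array([[560,200]])/q,.187),"col",unproj("scene",np.array([[491,325]])/q,.09))
E
```

```text
cam in tool [ 0.0794 -0.0004 -0.1391] look in tool [-0.2934  0.001   0.956 ] camx [-0.0004  1.     -0.0011]
mug base [[ 0.6596 -0.5268  0.    ]] mug rim [[ 0.6357 -0.5061  0.095 ]]
salt/pepper [[0.4391 0.3642 0.085 ]
 [0.5178 0.3352 0.085 ]]
jar [[0.6339 0.4454 0.187 ]] col [[0.7882 0.0632 0.09  ]]
```

Emit:
jog_arm:
  deltas:
    - [[1,3.6,3.6,0,0.11],[1,3.6,3.6,0,0.11],[1,3.6,3.6,0,0.11],[1,3.6,3.6,0,0.11],[1,3.6,3.6,0,0.11],[1,3.6,3.6,0,0.11],[1,3.6,3.6,0,0.11],[1,3.6,3.2,0,0.1]]

```text
time_s: 1.15
tcp_pos: [0.5696, -0.3283, 0.2454]
eef_rot: [180.0, 0.0, -105.4]
contact_force: [0.1, -1.5, 0.2]
gripper_width: 0.0878
gripper_force: 0.0
```

Emit:
jog_arm:
  deltas:
    - [[1,0,0,0,0],[1,0,0,0,0]]

```text
time_s: 1.4
tcp_pos: [0.5684, -0.3296, 0.2451]
eef_rot: [179.9, 0.0, -105.6]
contact_force: [-0.1, 0.1, 0.5]
gripper_width: 0.0875
gripper_force: 0.0
```

```bash
python3 - <<'E'
from h import *
import pickle
s=r.get_state();i=r.camera_info("wrist");im=r.capture("wrist");pickle.dump((s,i),open("w1.pkl","wb"))
cv2.imwrite("pics/w1.png",im);cv2.imwrite("pics/w1b.png",cv2.resize(im,(800,600),interpolation=3))
print(s['time_s'],s['tcp_pos'],s['eef_rot'])
E
```

```text
1.4 [ 0.5684 -0.3296  0.2451] [ 179.9442    0.0002 -105.5803]
```

View pics/w1b.png

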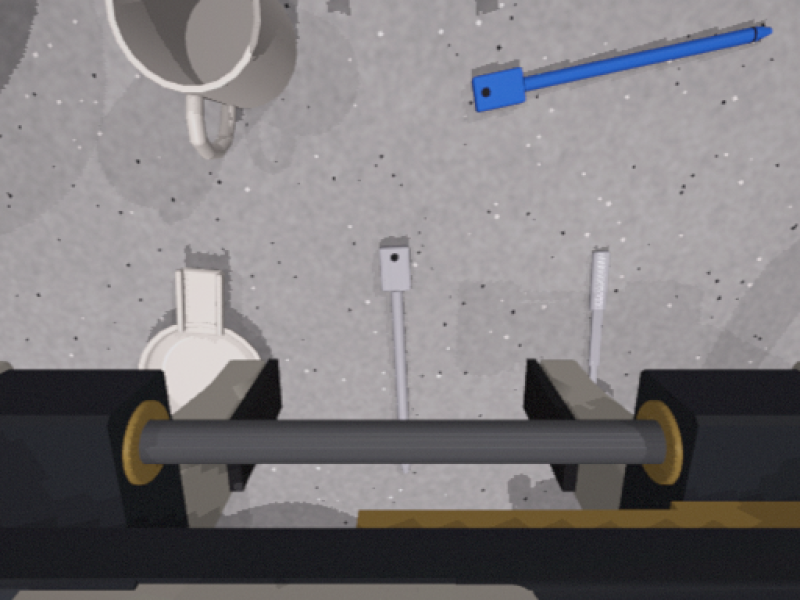

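The wrist view shows the pin's tab: back edge at (395,247), front edge at (397,291), with the shank running to (404,418). The spoon is at right (598,300).

```bash
python3 - <<'E'
from h import *
import pickle
s,i=pickle.load(open("w1.pkl","rb"))
im=cv2.imread("pics/w1.png")
w=unproj("wrist",np.array([[394.5,247.5],[397,291],[397.5,295],[404.5,416]])/1.5625,.01,i)
print(w)
d=w[3]-w[0];print("heading",np.degrees(np.arctan2(d[1],d[0])),"tab len",np.linalg.norm(w[1]-w[0]),"grip",(w[0]*20+w[1]*16)/36)
cv2.imwrite("pics/w1c.png",cv2.resize(im[150:275,215:290],(480,800),interpolation=3)[:600])
E
```

```text
[[ 0.5719 -0.3394  0.01  ]
 [ 0.5796 -0.3048  0.01  ]
 [ 0.5802 -0.3015  0.01  ]
 [ 0.6042 -0.1939  0.01  ]]
heading 77.5063553986569 tab len 0.03544275751176935 grip [ 0.5754 -0.3241  0.01  ]
```

View pics/w1c.png

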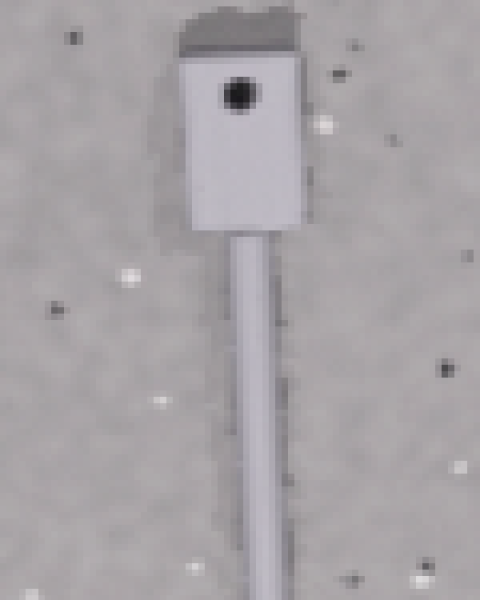

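Emit:
jog_arm:
  deltas:
    - [[1,0.7,0.5,-3,0.045],[1,0,0,-5,0],[1,0,0,-5,0],[1,0,0,-4,0],[1,0,0,-2,0],[1,0,0,0,0]]

```text
time_s: 2.2
tcp_pos: [0.5737, -0.3255, 0.0539]
eef_rot: [179.8, 0.0, -103.1]
contact_force: [-0.1, -0.6, -0.8]
gripper_width: 0.0878
gripper_force: 0.0
```

```bash
python3 - <<'E'
from h import *
import pickle
s=r.get_state();i=r.camera_info("wrist");im=r.capture("wrist");pickle.dump((s,i),open("w2.pkl","wb"))
cv2.imwrite("pics/w2.png",im);cv2.imwrite("pics/w2b.png",cv2.resize(im[100:340,96:416],(800,600),interpolation=3))
print(s['time_s'],s['tcp_pos'],s['eef_rot'])
E
```

```text
2.2 [ 0.5737 -0.3255  0.0539] [ 179.7949    0.0062 -103.1214]
```

View pics/w2b.png

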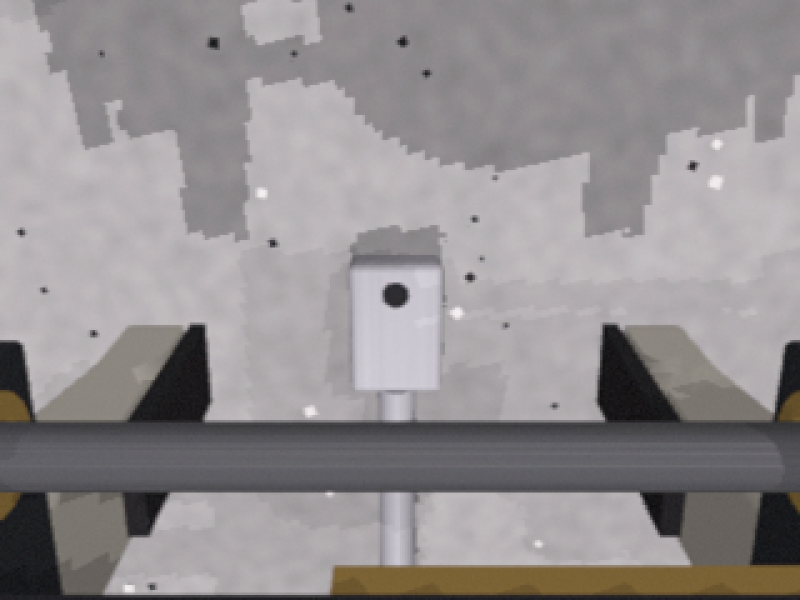

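The tab spans (352-440, 265-389), square to the fingers and about 2 mm left of centre.

```bash
python3 - <<'E'
from h import *
import pickle
s,i=pickle.load(open("w2.pkl","rb"))
w=unproj("wrist",np.array([[396,265],[396.5,389.5],[398,560]])/2.5+[96,100],.01,i)
d=w[2]-w[0];print(w,np.degrees(np.arctan2(d[1],d[0])),np.linalg.norm(w[1]-w[0]));g=(w[0]*20+w[1]*16)/36;print("grip",g,"delta cm",(g-s['tcp_pos'])*100)
E
```

```text
[[ 0.5721 -0.3402  0.01  ]
 [ 0.58   -0.3063  0.01  ]
 [ 0.592  -0.2535  0.01  ]] 77.07497835899593 0.03481829758705409
grip [ 0.5756 -0.3251  0.01  ] delta cm [ 0.191   0.0413 -4.3928]
```

Emit:
jog_arm:
  deltas:
    - [[1,0.2,0.05,-1.6,0],[1,0,0,-1.5,0],[1,0,0,0,0],[1,0,0,0,0]]

```text
time_s: 2.75
tcp_pos: [0.5778, -0.3244, 0.0247]
eef_rot: [-180.0, -0.0, -103.0]
contact_force: [-0.0, -0.9, -0.1]
gripper_width: 0.0878
gripper_force: 0.0
```

Emit:
jog_arm:
  deltas:
    - [[1,-0.1,0,-0.3,0],[1,0,0,0,0],[-1,0,0,0,0],[-1,0,0,0,0],[-1,0,0,0,0],[-1,0,0,0,0],[-1,0,0,0,0],[-1,0,0,0,0]]
  force: 50

```text
time_s: 3.75
tcp_pos: [0.5766, -0.3244, 0.0216]
eef_rot: [180.0, 0.0, -103.0]
contact_force: [-0.2, -0.3, -0.4]
gripper_width: 0.0331
gripper_force: 0.0
```

Emit:
jog_arm:
  deltas:
    - [[-1,0,0,0,0],[-1,0,0,0,0],[-1,0,0,0,0]]

```text
time_s: 4.12
tcp_pos: [0.5765, -0.3244, 0.0215]
eef_rot: [180.0, -0.0, -103.0]
contact_force: [-0.4, -0.5, -0.2]
gripper_width: 0.023
gripper_force: 50.0
```

Gripped at 23 mm with 50 N. I'll lift now, then hover over the caddy to measure the lugs with the wrist camera.

Emit:
jog_arm:
  deltas:
    - [[-1,0,0,1,0],[-1,0,0,3,0],[-1,0,0,4,0],[-1,0,0,5,0],[-1,0,0,5,0.05],[-1,0,0,5,0.05],[-1,0,0,5,0.05],[-1,0,0,3,0.05]]

```text
time_s: 5.12
tcp_pos: [0.5767, -0.3246, 0.3357]
eef_rot: [-179.8, -0.1, -91.4]
contact_force: [0.6, -0.8, -2.2]
gripper_width: 0.0231
gripper_force: 50.0
```

Emit:
jog_arm:
  deltas:
    - [[-1,-0.5,4,0,0.05],[-1,-0.8,6,0,0],[-1,-0.8,8,0,0],[-1,-0.8,8,0,0],[-1,-0.8,8,0,0],[-1,-0.8,8,0,0],[-1,-0.8,8,0,0],[-1,-0.5,4,0,0]]

```text
time_s: 6.12
tcp_pos: [0.5267, 0.1289, 0.3324]
eef_rot: [-180.0, 0.0, -88.6]
contact_force: [-0.5, 0.6, -1.1]
gripper_width: 0.0232
gripper_force: 50.0
```

Emit:
jog_arm:
  deltas:
    - [[-1,0,5,0,0],[-1,0,5,0,0],[-1,0,0,0,0],[-1,0,0,0,0]]

```text
time_s: 6.62
tcp_pos: [0.5272, 0.2265, 0.3318]
eef_rot: [180.0, -0.0, -88.6]
contact_force: [0.0, 0.1, -0.8]
gripper_width: 0.0229
gripper_force: 50.0
```

```bash
python3 - <<'E'
from h import *
import pickle
s=r.get_state();i=r.camera_info("wrist");im=r.capture("wrist");pickle.dump((s,i),open("w3.pkl","wb"))
cv2.imwrite("pics/w3.png",im);cv2.imwrite("pics/w3b.png",cv2.resize(im,(800,600),interpolation=3))
print(s['time_s'],s['tcp_pos'],s['eef_rot'],s['gripper_width'],s['gripper_force'])
E
```

```text
6.625 [0.5272 0.2265 0.3318] [179.9969  -0.0034 -88.6411] 0.0229488636814168 49.99409258365631
```

View pics/w3b.png

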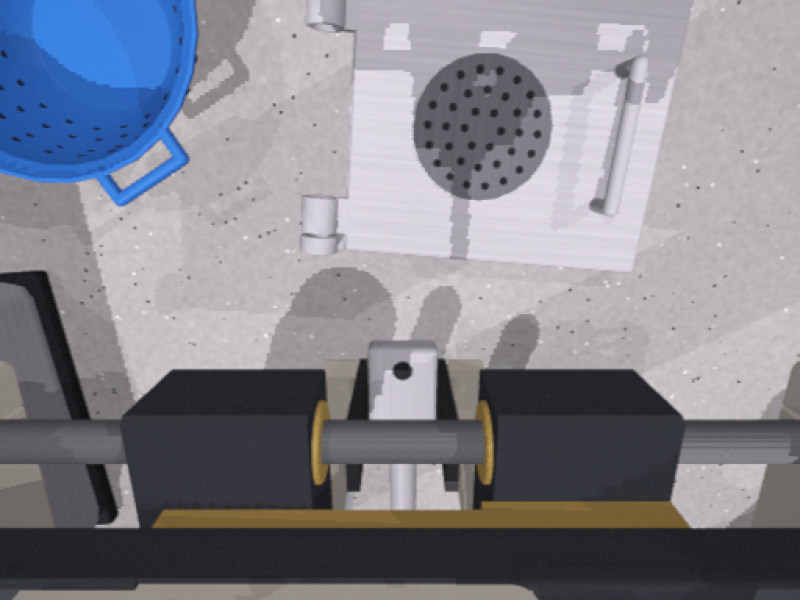

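The hinge is at the left of the lid: left lug and knuckle at (320,197-252), right lug cut off at the top (325,10). I'll back off 6 cm to see both.

Emit:
jog_arm:
  deltas:
    - [[-1,0,-3,0,0],[-1,0,-3,0,0],[-1,0,0,0,0],[-1,0,0,0,0]]

```text
time_s: 7.18
tcp_pos: [0.5276, 0.1658, 0.332]
eef_rot: [-180.0, 0.0, -88.8]
contact_force: [0.5, -0.1, -0.2]
gripper_width: 0.0234
gripper_force: 50.0
```

```bash
python3 - <<'E'
from h import *
import pickle
s=r.get_state();i=r.camera_info("wrist");im=r.capture("wrist");pickle.dump((s,i),open("w4.pkl","wb"))
cv2.imwrite("pics/w4.png",im);cv2.imwrite("pics/w4b.png",cv2.resize(im[20:260,150:320],(425,600),interpolation=3))
print(s['time_s'],s['tcp_pos'],s['eef_rot'],s['gripper_width'],s['gripper_force'])
for n in("scene","side"):cv2.imwrite(f"pics/{n}4.png",r.capture(n))
E
```

```text
7.175 [0.5276 0.1658 0.332 ] [-179.963     0.0294  -88.7723] 0.023401165899150443 49.99432146549225
```

View pics/w4b.png

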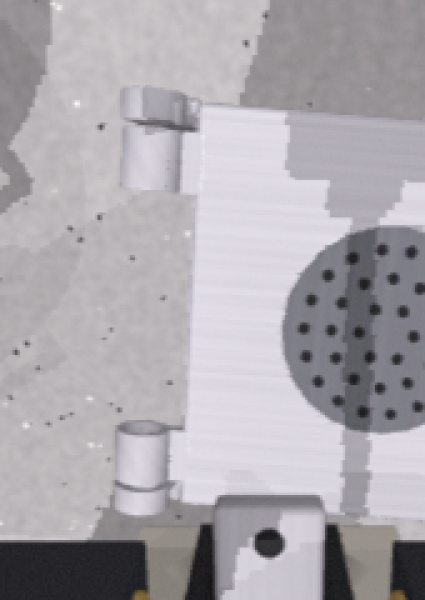

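```bash
python3 - <<'E'
from h import *
import pickle
s,i=pickle.load(open("w4.pkl","rb"))
f=lambda p,z:unproj("wrist",np.array(p)/2.5+[150,20],z,i)
c=f([[151,87],[150.5,121],[150.5,190],[141.5,487],[141.5,514]],.201);a=f([[151,105],[141.5,500]],.190)
print(c);print("len",np.linalg.norm(c[4]-c[0]));d=a[1]-a[0];print("axis pts",a,"heading",np.degrees(np.arctan2(d[1],d[0])))
e=f([[205,104],[187,500]],.191);d=e[1]-e[0];print("lid edge",e,np.degrees(np.arctan2(d[1],d[0])))
# tab in hand: back top edge centre, hole
z=s['tcp_pos'][2]-.0165+.005
t=f([[269,497],[268.5,543]],z);print("tab",t,s['tcp_pos'])
E
```

```text
[[0.5679 0.0542 0.201 ]
 [0.5683 0.0644 0.201 ]
 [0.5688 0.0858 0.201 ]
 [0.5747 0.1918 0.201 ]
 [0.575  0.2027 0.201 ]]
len 0.14872241049495957
axis pts [[0.5696 0.0584 0.19  ]
 [0.5767 0.2016 0.19  ]] heading 87.18877088132686
lid edge [[0.5514 0.0579 0.191 ]
 [0.5588 0.2008 0.191 ]] 87.03708900407896
tab [[0.5279 0.1468 0.3205]
 [0.5278 0.1573 0.3205]] [0.5276 0.1658 0.332 ]
```

Emit:
jog_arm:
  deltas:
    - [[-1,0.4,-3,0,0],[-1,0.4,-5,0,0],[-1,0.4,-5,0,0],[-1,0.4,-5,0,-0.03],[-1,0.4,-5,0,-0.03],[-1,0.4,-5,0,-0.012],[-1,0.4,-3.3,0,0],[-1,0.25,-1.5,0,0]]

```text
time_s: 8.32
tcp_pos: [0.5583, -0.1627, 0.3312]
eef_rot: [180.0, -0.0, -92.9]
contact_force: [-0.2, 0.5, -1.4]
gripper_width: 0.0231
gripper_force: 50.0
```

Emit:
jog_arm:
  deltas:
    - [[-1,0,0,-3,0],[-1,0,0,-4,0],[-1,0,0,-3.5,0],[-1,0,0,-2,0],[-1,0,0,0,0],[-1,0,0,0,0],[-1,0,0,0,0]]

```text
time_s: 9.2
tcp_pos: [0.5588, -0.1612, 0.2078]
eef_rot: [-179.9, 0.0, -92.8]
contact_force: [0.5, -0.1, -1.0]
gripper_width: 0.0231
gripper_force: 50.0
```

```bash
python3 - <<'E'
from h import *
import pickle
for k in range(4):
    s=r.get_state();print(s['time_s'],s['tcp_pos'],s['eef_rot'],s['contact_force']);im=r.capture("scene")
    if k==0: A=im.astype(float)
    else: A+=im
cv2.imwrite("pics/scene5.png",A/4)
B=sum(r.capture("side").astype(float) for _ in range(2))/2;cv2.imwrite("pics/side5.png",B)
a=cv2.resize(cv2.imread("pics/scene5.png")[110:210,190:320],(780,600),interpolation=3)
cv2.imwrite("pics/scene5b.png",a)
E
```

```text
9.2 [ 0.5588 -0.1612  0.2078] [-179.8808    0.0005  -92.783 ] [ 0.4904 -0.0945 -1.034 ]
9.25 [ 0.5586 -0.1613  0.2077] [-179.8901    0.0046  -92.7904] [ 0.2839 -0.1452 -1.2472]
9.3 [ 0.5585 -0.1613  0.2075] [-179.9072    0.0059  -92.8005] [ 0.6976 -0.2233 -1.0169]
9.35 [ 0.5583 -0.1614  0.2074] [-179.9243    0.0042  -92.8035] [-0.5073  0.356  -1.6308][ WARN:0@10.366] global loadsave.cpp:1063 imwrite_ Unsupported depth image for selected encoder is fallbacked to CV_8U.
```

View pics/scene5b.png

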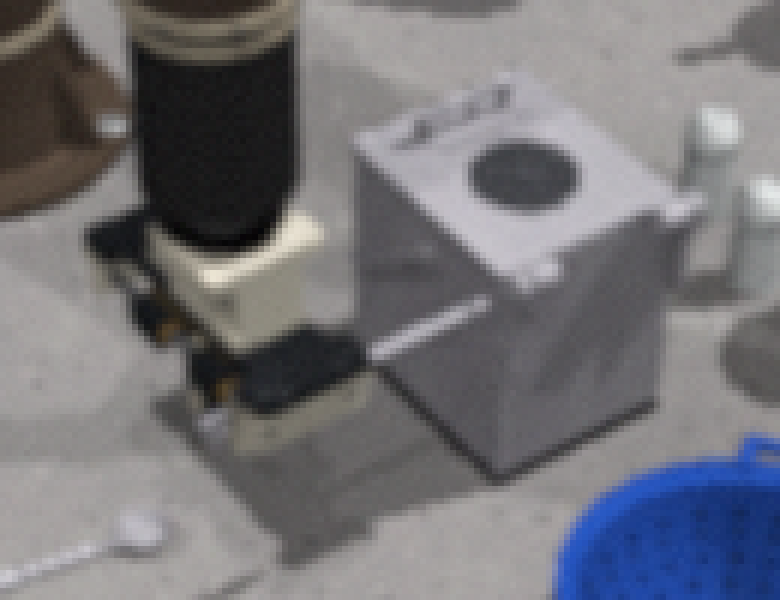

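The pin's shank runs from crop (370,354) to its tip at (490,303), pointing at the right lug near (530,278). I'll compare that with the predicted projections to check for droop.

```bash
python3 - <<'E'
from h import *
C=lambda X:(proj("scene",X)-[190,110])*6
u=np.array([np.cos(np.radians(87.1)),np.sin(np.radians(87.1)),0])
L=np.array([.569,.0535,.190])
print("lugR,lugL centres (outer)",C([L,L+u*.01,L+.14*u,L+.15*u]))
T=np.array([.5583,-.1614,.2074-.0165]);v=np.array([np.cos(np.radians(87.2)),np.sin(np.radians(87.2)),0])
pts=[T+v*d for d in(.06,.12,.191)];print("pin",C(pts));print("tip 5mm lower",C(pts[2]-[0,0,.005]))
im=cv2.imread("pics/scene5.png").astype(float).mean(2)
# shank centreline: local-bright centroid along image columns
for x in range(256,273,2):
    y0=110+(354+(x-251.7)*6*(-51/120))/6; rows=np.arange(int(y0)-4,int(y0)+6);p=im[rows,x];w=np.clip(p-np.percentile(p,60),0,None);c=(w*rows).sum()/w.sum()
    print((x+.5-.5-190)*6,round((c-110)*6,1),end=' | ')
E
```

```text
lugR,lugL centres (outer) [[509.1027 289.8549]
 [521.6116 283.8808]
 [679.4528 208.4974]
 [691.2387 202.8685]]
pin [[307.8945 384.9668]
 [387.2819 346.9266]
 [478.5436 303.1967]]
tip 5mm lower [[478.35   309.1764]]
396.0 338.9 | 408.0 332.8 | 420.0 327.2 | 432.0 322.3 | 444.0 316.4 | 456.0 311.2 | 468.0 305.8 | 480.0 301.2 | 492.0 285.3 |
```

```bash
cat > pr.py <<'E'
from h import *
from scipy.ndimage import map_coordinates as mc
def prof(n,im,A,B,N,kind,half=5):
    """offset (px, perpendicular to projected AB) of ridge/edge along AB"""
    a,b=proj(n,[A,B]);t=(b-a)/np.linalg.norm(b-a);m=np.array([-t[1],t[0]]);o=np.arange(-half,half+.01,.25);out=[]
    for f in np.linspace(0,1,N):
        p=a+(b-a)*f;q=p+o[:,None]*m;v=mc(im,[q[:,1],q[:,0]],order=1)
        if kind=='edge': g=np.abs(np.gradient(v));k=g.argmax();w=g[max(0,k-5):k+6];out.append((w*o[max(0,k-5):k+6]).sum()/w.sum())
        else:
            k=(v-0.5*abs(o)).argmax();s=slice(max(0,k-7),k+8);w=np.clip(v[s]-min(v[s][0],v[s][-1]),0,None);out.append((w*o[s]).sum()/max(w.sum(),1e-6))
    return np.round(out,2),m
E
python3 - <<'E'
from pr import *
u=np.array([np.cos(np.radians(87.1)),np.sin(np.radians(87.1)),0]);x=np.array([u[1],-u[0],0])
L=np.array([.569,.0535,.190])
T=np.array([.5583,-.1614,.2074-.0165])
for n in("scene","side"):
    im=cv2.imread(f"pics/{n}5.png").astype(float).mean(2)
    print(n,"proj pin",proj(n,[T+u*.06,T+u*.19]))
    print("pin ridge",prof(n,im,T+u*.09,T+u*.18,13,'ridge')[0])
    # tip along axis: brightness along line
    d=np.arange(.16,.24,.004);q=proj(n,[T+u*k for k in d]);best=np.max([mc(im,[q[:,1]+k,q[:,0]],order=1) for k in(-1,-.5,0,.5)],0);print("along",np.c_[d*1000,best].round().astype(int).tolist())
    m=prof(n,im,T+u*.09,T+u*.18,2,'ridge')[1]
    print("px per 5mm z:",(proj(n,T+u*.15+[0,0,.005])-proj(n,T+u*.15))@m, "per 5mm x",(proj(n,T+u*.15+[.005,0,0])-proj(n,T+u*.15))@m)
n="scene";im=cv2.imread(f"pics/{n}0.png").astype(float).mean(2)
Bk=L-x*.014-[0,0,.190]+u*.015
print("base back edge",prof(n,im,Bk,Bk+u*.12,9,'edge')[0])
Kr=L-x*(.099-.086);Kr[2]=.191
print("lid back edge",prof(n,im,Kr+u*.04,Kr+u*.11,8,'edge',3)[0])
Rr=Kr+u*.002-x*.16;print("lid right edge",prof(n,im,Rr,Rr+x*.15,8,'edge',3)[0])
E
```

```text
scene proj pin [[241.3319 174.1768]
 [269.599  160.6807]]
pin ridge [ 4.29  3.53 -0.62 -0.66 -0.69 -0.56 -0.66 -0.66 -0.63 -0.51 -0.51 -0.53
 -0.53]
along [[160, 167], [164, 169], [168, 170], [172, 172], [176, 158], [180, 147], [184, 143], [188, 152], [192, 154], [196, 128], [200, 102], [204, 92], [208, 97], [212, 104], [216, 120], [220, 152], [224, 170], [228, 167], [232, 168], [236, 183]]
px per 5mm z: [-0.8967] per 5mm x [0.9882]
side proj pin [[251.6802 183.1623]
 [234.4081 169.3   ]]
pin ridge [-3.93 -4.45 -4.5  -4.48 -4.48 -4.5  -4.49 -4.48 -4.47  4.47  4.44  4.42
  4.47]
along [[160, 29], [164, 30], [168, 40], [172, 53], [176, 71], [180, 89], [184, 105], [188, 117], [192, 127], [196, 127], [200, 124], [204, 120], [208, 114], [212, 108], [216, 104], [220, 111], [224, 123], [228, 134], [232, 143], [236, 147]]
px per 5mm z: [0.7435] per 5mm x [0.9302]
base back edge [-0.17 -0.21 -0.13 -0.11 -0.1   0.1  -0.04  0.16  0.12]
lid back edge [ 2.58 -0.27  0.09 -0.04  0.37  0.05  0.03 -0.04]
lid right edge [-1.06 -0.15 -0.38 -0.26 -0.24 -0.24 -0.08 -0.19]
```

There is almost no droop (under 1°), the pin sits on the axis within about 2 mm, and the tip is roughly 20 mm short of the lug. I'll advance gently and watch the force.

Emit:
jog_arm:
  deltas:
    - [[-1,0.02,0.5,0,0],[-1,0.03,0.5,0,0],[-1,0.02,0.5,0,0],[-1,0.03,0.5,0,0],[-1,0.02,0.3,0,0],[-1,0,0,0,0]]

```text
time_s: 10.25
tcp_pos: [0.5593, -0.1382, 0.2066]
eef_rot: [-180.0, 0.0, -92.8]
contact_force: [0.1, -0.4, -1.2]
gripper_width: 0.0231
gripper_force: 50.0
```

Emit:
jog_arm:
  deltas:
    - [[-1,0.01,0.3,0,0],[-1,0.02,0.3,0,0],[-1,0.01,0.2,0,0],[-1,0,0,0,0]]

```text
time_s: 10.75
tcp_pos: [0.5597, -0.1303, 0.2066]
eef_rot: [-180.0, 0.0, -92.8]
contact_force: [-1.0, 0.3, -0.2]
gripper_width: 0.0234
gripper_force: 50.0
```

No contact and the tip should be in the lug. A quick numeric check of pin and lid edges before going on.

```bash
cat > chk.py <<'E'
from pr import *
u=np.array([np.cos(np.radians(87.1)),np.sin(np.radians(87.1)),0]);x=np.array([u[1],-u[0],0]);L=np.array([.569,.0535,.190])
s=r.get_state();print(s['time_s'],s['tcp_pos'],s['contact_force'],s['moment'])
n="scene";im=sum(r.capture(n).astype(float) for _ in range(4))/4;cv2.imwrite("pics/c%05d.png"%(s['time_s']*100),im.astype(np.uint8));im=im.mean(2)
T=s['tcp_pos']-[0,0,.0165]
D=(L-T)@u;print("tcp to lug",D,"across",(L-T)@x,"up",(L-T)[2])
print("pin ridge",prof(n,im,T+u*.05,T+u*max(.06,D-.012),7,'ridge',3)[0])
Kr=L-x*.013;Kr[2]=.191
print("lid back",prof(n,im,Kr+u*.045,Kr+u*.11,6,'edge',3)[0],"lid right",prof(n,im,Kr+u*.002-x*.16,Kr+u*.002-x*.02,6,'edge',3)[0])
d=np.arange(.10,.20,.004);q=proj(n,[L+u*k for k in d]);print("along",[(int(k*1000),int(v)) for k,v in zip(d,np.max([mc(im,[q[:,1]+k,q[:,0]],order=1) for k in(-1,-.5,0,.5)],0))])
E
python3 chk.py
```

```text
10.75 [ 0.5597 -0.1303  0.2066] [-1.0355  0.3375 -0.2037] [-0.0897  0.0764 -0.0483]
tcp to lug 0.18402706660918927 across 3.4117015702761525e-05 up -7.605710850061564e-05
pin ridge [ 2.44  2.46  2.46 -0.4  -0.56 -0.59 -0.62]
lid back [-0.42 -0.17 -0.18 -0.06 -0.13 -0.03] lid right [-0.58 -0.21 -0.3  -0.2  -0.27 -0.05]
along [(100, 97), (104, 89), (108, 89), (112, 90), (116, 99), (120, 123), (124, 158), (128, 185), (132, 194), (136, 199), (140, 194), (144, 186), (148, 179), (152, 174), (156, 164), (160, 152), (164, 140), (168, 136), (172, 139), (176, 145), (180, 150), (184, 152), (188, 154), (192, 159), (196, 166)]
```

Emit:
jog_arm:
  deltas:
    - [[-1,0.02,0.3,0,0],[-1,0.01,0.3,0,0],[-1,0.02,0.3,0,0],[-1,0.01,0.3,0,0],[-1,0,0,0,0]]

```text
time_s: 11.58
tcp_pos: [0.5603, -0.1182, 0.2066]
eef_rot: [-180.0, -0.0, -92.8]
contact_force: [-0.9, -1.2, -0.7]
gripper_width: 0.0234
gripper_force: 50.0
```

Emit:
jog_arm:
  deltas:
    - [[-1,0.02,0.4,0,0],[-1,0.02,0.4,0,0],[-1,0.02,0.4,0,0],[-1,0.02,0.4,0,0],[-1,0,0,0,0]]

```text
time_s: 12.2
tcp_pos: [0.5611, -0.1021, 0.2066]
eef_rot: [-180.0, 0.0, -92.8]
contact_force: [0.3, -0.7, -1.7]
gripper_width: 0.0233
gripper_force: 50.0
```

Emit:
jog_arm:
  deltas:
    - [[-1,0.05,1,0,0],[-1,0.05,1,0,0],[-1,0.05,1,0,0],[-1,0.05,1,0,0],[-1,0,0,0,0]]

```text
time_s: 12.82
tcp_pos: [0.5631, -0.0616, 0.2066]
eef_rot: [-180.0, 0.0, -92.7]
contact_force: [-0.3, 0.8, -1.6]
gripper_width: 0.0234
gripper_force: 50.0
```

Emit:
jog_arm:
  deltas:
    - [[-1,0.05,1,0,0],[-1,0.05,1,0,0],[-1,0.04,0.8,0,0],[-1,0,0,0,0],[-1,0,0,0,0]]

```text
time_s: 13.45
tcp_pos: [0.5644, -0.0344, 0.2065]
eef_rot: [180.0, -0.0, -92.8]
contact_force: [0.3, -0.3, -0.9]
gripper_width: 0.0231
gripper_force: 50.0
```

```bash
python3 chk.py; python3 - <<'E'
from pr import *
import glob
f=sorted(glob.glob("pics/c*.png"))[-1]
import glob
im=cv2.imread([g for g in sorted(glob.glob("pics/c0*.png"))][-1]).astype(float).mean(2)
u=np.array([np.cos(np.radians(87.1)),np.sin(np.radians(87.1)),0]);L=np.array([.569,.0535,.190])
print("pin between knuckles",prof("scene",im,L+u*.04,L+u*.1,8,'ridge',3)[0])
E
```

```text
13.45 [ 0.5644 -0.0344  0.2065] [ 0.266  -0.31   -0.8924] [-0.0583  0.0685  0.0215]
tcp to lug 0.08802437545314862 across 0.00015666629850546716 up -2.240629105837444e-05
pin ridge [2.43 2.46 2.45 2.46 2.47 2.47 2.47]
lid back [ 2.6   2.73  2.57  2.56 -0.5  -0.29] lid right [ 0.65 -0.81  1.68  2.47  2.08 -2.43]
along [(100, 142), (104, 130), (108, 110), (112, 95), (116, 95), (120, 120), (124, 156), (128, 183), (132, 192), (136, 197), (140, 192), (144, 185), (148, 179), (152, 173), (156, 163), (160, 151), (164, 138), (168, 135), (172, 137), (176, 142), (180, 145), (184, 147), (188, 150), (192, 154), (196, 161)]
pin between knuckles [-0.78 -0.77 -0.9  -0.89 -1.14 -0.81 -2.94 -2.85]
```

Emit:
jog_arm:
  deltas:
    - [[-1,0.02,0.4,0,0],[-1,0.02,0.4,0,0],[-1,0.02,0.4,0,0],[-1,0.02,0.3,0,0],[-1,0,0,0,0]]

```text
time_s: 14.28
tcp_pos: [0.5652, -0.0191, 0.2065]
eef_rot: [180.0, -0.0, -92.8]
contact_force: [-0.1, 0.4, -0.5]
gripper_width: 0.023
gripper_force: 50.0
```

Emit:
jog_arm:
  deltas:
    - [[-1,0.02,0.4,0,0],[-1,0.02,0.4,0,0],[-1,0.02,0.4,0,0],[-1,0,0,0,0]]

```text
time_s: 14.78
tcp_pos: [0.5659, -0.0071, 0.2066]
eef_rot: [-180.0, 0.0, -92.8]
contact_force: [0.2, -0.6, -0.4]
gripper_width: 0.0233
gripper_force: 50.0
```

Emit:
jog_arm:
  deltas:
    - [[-1,0.02,0.4,0,0],[-1,0.02,0.4,0,0],[-1,0.02,0.4,0,0],[-1,0,0,0,0]]

```text
time_s: 15.28
tcp_pos: [0.5665, 0.0049, 0.2066]
eef_rot: [-180.0, -0.0, -92.8]
contact_force: [-0.6, -0.7, -1.4]
gripper_width: 0.023
gripper_force: 50.0
```

Emit:
jog_arm:
  deltas:
    - [[-1,0.02,0.4,0,0],[-1,0.02,0.4,0,0],[-1,0.01,0.2,0,0],[-1,0,0,0,0],[-1,0,0,0,0]]

```text
time_s: 15.9
tcp_pos: [0.5669, 0.0145, 0.2066]
eef_rot: [-180.0, 0.0, -92.8]
contact_force: [-0.1, 0.1, -1.7]
gripper_width: 0.023
gripper_force: 50.0
```

```bash
python3 chk.py|sed -n '1,2p;5p'; python3 - <<'E'
from pr import *
import glob
im=cv2.imread(sorted(glob.glob("pics/c0*.png"))[-1]).astype(float).mean(2)
u=np.array([np.cos(np.radians(87.1)),np.sin(np.radians(87.1)),0]);L=np.array([.569,.0535,.190])
print("pin between knuckles",prof("scene",im,L+u*.035,L+u*.115,9,'ridge',3)[0])
a=L+u*.075;q=proj("scene",a);print([int(v) for v in mc(im,[q[0,1]+np.arange(-5,5.1,.5),np.full(21,q[0,0])],order=1)])
E
```

```text
15.9 [0.5669 0.0145 0.2066] [-0.0719  0.067  -1.6814] [-0.0528  0.0694 -0.0723]
tcp to lug 0.03900759879236746 across 8.898217736840404e-05 up -7.293517419110218e-05
along [(100, 172), (104, 161), (108, 160), (112, 155), (116, 137), (120, 130), (124, 155), (128, 183), (132, 192), (136, 196), (140, 192), (144, 185), (148, 179), (152, 175), (156, 164), (160, 149), (164, 137), (168, 134), (172, 137), (176, 141), (180, 144), (184, 145), (188, 149), (192, 153), (196, 162)]
pin between knuckles [ 2.45  2.46  2.43  2.43  2.17 -2.86 -0.91 -0.56 -2.88]
[186, 176, 164, 141, 115, 95, 74, 64, 54, 48, 43, 49, 56, 69, 84, 93, 102, 105, 107, 107, 107]
```

Emit:
jog_arm:
  deltas:
    - [[-1,0.02,0.4,0,0],[-1,0.02,0.4,0,0],[-1,0.02,0.4,0,0],[-1,0.01,0.2,0,0],[-1,0,0,0,0],[-1,0,0,0,0]]

```text
time_s: 16.85
tcp_pos: [0.5676, 0.0286, 0.2065]
eef_rot: [180.0, 0.0, -92.8]
contact_force: [0.0, 0.3, -0.9]
gripper_width: 0.023
gripper_force: 50.0
```

Emit:
jog_arm:
  deltas:
    - [[-1,0,0.1,0,0],[-1,0.01,0.1,0,0],[-1,0,0,0,0]]

```text
time_s: 17.23
tcp_pos: [0.5677, 0.0306, 0.2066]
eef_rot: [-180.0, 0.0, -92.8]
contact_force: [-0.2, 0.2, -0.8]
gripper_width: 0.0231
gripper_force: 50.0
```

```bash
cat > fin.py <<'E'
from pr import *
import pickle
s=r.get_state();i=r.camera_info("wrist");im=sum(r.capture("wrist").astype(float) for _ in range(3))/3
print(s['time_s'],s['tcp_pos'],s['contact_force'])
u=np.array([np.cos(np.radians(87.1)),np.sin(np.radians(87.1)),0]);T=s['tcp_pos']-[0,0,.0165-.005]
g=im.mean(2);d=np.arange(-.03,.03,.001);q=proj("wrist",[T+u*k for k in d],i)
print("wrist along tab top",[(int(round(k*1000)),int(v)) for k,v in zip(d,mc(g,[q[:,1],q[:,0]],order=1))])
cv2.imwrite("pics/fin.png",im.astype(np.uint8))
E
python3 fin.py; python3 chk.py|sed -n '1,2p;5p'
python3 - <<'E'
from pr import *
u=np.array([np.cos(np.radians(87.1)),np.sin(np.radians(87.1)),0]);L=np.array([.569,.0535,.190])
d=np.arange(.14,.20,.002);o=np.r_[-1.5:1.6:.5]
im=r.capture("side").astype(float).mean(2);im0=cv2.imread("pics/side0.png").astype(float).mean(2)
q=proj("side",[L+u*k for k in d]);print("side diff",[(int(round(k*1000)),int(v)) for k,v in zip(d,mc(im-im0,[q[:,1],q[:,0]],order=1))])
im=r.capture("scene").astype(float).mean(2);im0=cv2.imread("pics/scene0.png").astype(float).mean(2)
q=proj("scene",[L+u*k for k in d]);print("scene diff",[(int(round(k*1000)),int(v)) for k,v in zip(d,mc(im-im0,[q[:,1]-.5,q[:,0]],order=1))])
E
```

```text
17.225 [0.5677 0.0306 0.2066] [-0.1917  0.1507 -0.8021]
wrist along tab top [(-30, 216), (-29, 213), (-28, 207), (-27, 203), (-26, 202), (-25, 204), (-24, 205), (-23, 203), (-22, 202), (-21, 200), (-20, 176), (-19, 132), (-18, 139), (-17, 161), (-16, 197), (-15, 224), (-14, 231), (-13, 233), (-12, 144), (-11, 58), (-10, 62), (-9, 62), (-8, 63), (-7, 63), (-6, 72), (-5, 193), (-4, 234), (-3, 231), (-2, 225), (-1, 222), (0, 222), (1, 222), (2, 223), (3, 222), (4, 222), (5, 223), (6, 223), (7, 222), (8, 223), (9, 224), (10, 164), (11, 83), (12, 86), (13, 96), (14, 106), (15, 112), (16, 123), (17, 120), (18, 130), (19, 124), (20, 127), (21, 129), (22, 123), (23, 120), (24, 120), (25, 118), (26, 110), (27, 102), (28, 142), (29, 229)]
17.375 [0.5677 0.0306 0.2066] [ 0.1341 -0.1325 -1.0053] [-0.0268  0.0885  0.0328]
tcp to lug 0.022944094957361143 across 0.00010153815507681191 up -6.379399093864313e-05
along [(100, 121), (104, 152), (108, 161), (112, 155), (116, 137), (120, 131), (124, 153), (128, 183), (132, 191), (136, 196), (140, 191), (144, 185), (148, 179), (152, 174), (156, 168), (160, 160), (164, 161), (168, 154), (172, 149), (176, 145), (180, 143), (184, 144), (188, 147), (192, 154), (196, 169)]
side diff [(140, -91), (142, -93), (144, -95), (146, -95), (148, -93), (150, -91), (152, -91), (154, -91), (156, -92), (158, -92), (160, -93), (162, -92), (164, -92), (166, -92), (168, -91), (170, -91), (172, -90), (174, -88), (176, -84), (178, -80), (180, -76), (182, -73), (184, -69), (186, -65), (188, -60), (190, -54), (192, -49), (194, -44), (196, -38), (198, -33)]
scene diff [(140, 8), (142, 7), (144, 5), (146, 6), (148, 6), (150, 6), (152, 7), (154, 7), (156, 8), (158, 8), (160, 10), (162, 16), (164, 25), (166, 22), (168, 18), (170, 14), (172, 9), (174, 4), (176, 2), (178, 0), (180, 0), (182, -4), (184, -6), (186, -8), (188, -10), (190, -11), (192, -9), (194, -7), (196, -7), (198, -6)]
```

Emit:
jog_arm:
  deltas:
    - [[-1,0,0.1,0,0],[-1,0,0,0,0],[-1,0,0,0,0]]

```text
time_s: 18.05
tcp_pos: [0.5677, 0.0316, 0.2066]
eef_rot: [-180.0, 0.0, -92.8]
contact_force: [0.7, -0.1, -0.9]
gripper_width: 0.023
gripper_force: 50.0
```

Emit:
jog_arm:
  deltas:
    - [[-1,0,0.1,0,0],[-1,0,0,0,0],[-1,0,0,0,0]]

```text
time_s: 18.42
tcp_pos: [0.5678, 0.0326, 0.2066]
eef_rot: [-180.0, 0.0, -92.8]
contact_force: [0.3, -0.1, -1.0]
gripper_width: 0.0233
gripper_force: 50.0
```

Emit:
jog_arm:
  deltas:
    - [[-1,0,0.1,0,0],[-1,0,0,0,0],[-1,0,0,0,0]]

```text
time_s: 18.8
tcp_pos: [0.5677, 0.0336, 0.2066]
eef_rot: [-180.0, -0.0, -92.8]
contact_force: [0.1, -0.2, -0.2]
gripper_width: 0.023
gripper_force: 50.0
```

Emit:
jog_arm:
  deltas:
    - [[-1,0,0.1,0,0],[-1,0,0,0,0],[-1,0,0,0,0]]

```text
time_s: 19.18
tcp_pos: [0.5677, 0.0344, 0.2065]
eef_rot: [180.0, -0.0, -92.8]
contact_force: [1.1, -0.2, -0.6]
gripper_width: 0.023
gripper_force: 50.0
```

Emit:
jog_arm:
  deltas:
    - [[-1,0,0.1,0,0],[-1,0,0,0,0],[-1,0,0,0,0]]

```text
time_s: 19.55
tcp_pos: [0.5676, 0.0346, 0.2066]
eef_rot: [180.0, -0.1, -92.8]
contact_force: [0.9, -5.0, -0.5]
gripper_width: 0.0231
gripper_force: 50.0
```

```bash
python3 - <<'E'
from pr import *
u=np.array([np.cos(np.radians(87.1)),np.sin(np.radians(87.1)),0]);x=np.array([u[1],-u[0],0]);L=np.array([.569,.0535,.190])
F=[];A=0
im0=cv2.imread("pics/scene0.png").astype(float).mean(2)
for k in range(6):
    F.append(np.r_[r.get_state()['contact_force'],r.get_state()['tcp_pos']]);A=A+r.capture("scene").astype(float).mean(2)/6
print(np.mean(F,0))
d=np.arange(.15,.19,.002);q=proj("scene",[L+u*k for k in d]);print("scene diff",[(int(round(k*1000)),int(v)) for k,v in zip(d,mc(A-im0,[q[:,1]-.5,q[:,0]],order=1))])
for n,(a,b) in {"left lid edge":(L+u*.148-x*.15,L+u*.148-x*.03),"base back":(L-x*.014-[0,0,.19]+u*.015,L-x*.014-[0,0,.19]+u*.12)}.items():
    print(n,prof("scene",im0,a,b,7,'edge',3)[0],prof("scene",A,a,b,7,'edge',3)[0])
E
python3 fin.py | cut -c1-420
```

```text
[ 0.8216 -5.5768 -0.6409  0.5676  0.0346  0.2066]
scene diff [(150, 8), (152, 7), (154, 6), (156, 5), (158, 4), (160, 3), (162, 6), (164, 12), (166, 14), (168, 15), (170, 16), (172, 13), (174, 9), (176, 6), (178, 3), (180, 0), (182, -4), (184, -7), (186, -8), (188, -9), (190, -9)]
left lid edge [-2.47 -1.13  0.05 -0.15  0.1  -1.56 -1.09] [ 0.17 -2.43 -2.61 -0.44 -0.17 -0.54 -0.55]
base back [-0.17 -0.02 -0.05 -0.03 -0.03  0.01  0.16] [-0.07 -0.14 -0.07 -0.14 -0.06  0.07  0.07]
19.85 [0.5677 0.0346 0.2066] [ 1.4868 -5.9528 -1.3718]
wrist along tab top [(-30, 209), (-29, 204), (-28, 202), (-27, 204), (-26, 204), (-25, 203), (-24, 203), (-23, 201), (-22, 199), (-21, 201), (-20, 182), (-19, 134), (-18, 140), (-17, 165), (-16, 199), (-15, 227), (-14, 232), (-13, 233), (-12, 126), (-11, 60), (-10, 62), (-9, 62), (-8, 63), (-7, 63), (-6, 77), (-5, 205), (-4, 233), (-3, 222), (-2, 222), (-1, 222), (0, 223), (1, 223), (2, 223), (3, 223), (4, 223), (5,
```

The shoulder has touched the right lug: −5.6 N along y, at the predicted position. I'll back off 1 mm to take the push off, hold still, then hand in.

Emit:
jog_arm:
  deltas:
    - [[-1,0,-0.15,0,0],[-1,0,0,0,0],[-1,0,0,0,0],[-1,0,0,0,0],[-1,0,0,0,0]]

```text
time_s: 20.62
tcp_pos: [0.5677, 0.0342, 0.2066]
eef_rot: [-180.0, 0.0, -92.8]
contact_force: [-1.1, -0.2, -1.1]
gripper_width: 0.0231
gripper_force: 50.0
```

```bash
python3 -c "
from plant import r
s=r.get_state();print(s['time_s'],s['tcp_pos'],s['contact_force'],s['gripper_force']);print(r.close_job())"
```

```text
20.625 [0.56772171 0.03421908 0.2065622 ] [-1.06169247 -0.18872621 -1.10828622] 49.99396741390228
the job is handed in; nothing more can be done
None
```

The job is handed in at 20.6 s, no verdict returned: the pin is threaded through both lugs and the lid's knuckles, its shoulder touched the right-hand lug and was eased back under 1 mm, its tip stands about 20 mm or more beyond the left-hand one by my estimate, it is still gripped at 50 N, and the caddy's checked base edge shows no movement.

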